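# Swap a bench tool rack over for a left-handed fitter

## Task

A left-handed fitter takes over this bench: move the four tools from the dark steel rack to the wooden rack in reverse order, so that the tool that lay farthest left ends farthest right, and so on for all four. Lay each tool flat along the middle of its own lane, centred end to end on the rack with either end towards you, and leave the tin and the carton where they are.

Things in the scene. Friction and masses are not known exactly. Their poses are not given: they have to be found in the camera images.
- red_screwdriver: slotted screwdriver with a red handle, 233 mm long, 90 g. Lies flat on the old rack, axis along its own y. Origin: underside at mid-length; y runs along the tool; at the start +y points roughly to the robot. The handle, 26 mm thick and high, spans y = +22 to +116 mm (grip it about y = +55 mm, near the centre of mass); the thin bare blade runs to y = -116 mm
- yellow_screwdriver: slotted screwdriver with a yellow handle, 233 mm long, 90 g. Lies flat on the old rack, axis along its own y. Origin: underside at mid-length; y runs along the tool; at the start +y points roughly to the robot. The handle, 26 mm thick and high, spans y = +22 to +116 mm (grip it about y = +55 mm, near the centre of mass); the thin bare blade runs to y = -116 mm
- chisel: cold chisel, plain dark steel bar, 180x24x16 mm, 170 g. Lies flat on the old rack, axis along its own y. Origin: underside at mid-length; y runs along the tool; at the start +y points roughly to the robot. The shank, 16 mm thick and high, spans y = -40 to +90 mm (grip it about y = +12 mm); the flared cutting end, 24 mm wide, lies at y = -90 mm
- punch: centre punch, bright steel rod, 113 mm long, 10 mm thick and high, 35 g. Lies flat on the old rack, axis along its own y. Origin: underside at mid-length; y runs along the tool; at the start +y points roughly to the robot. The point is at -y; grip it at its middle
- red_screwdriver_plate: fixed grey lane plate, 184x52x5 mm, on the old rack, with a small red tag at its end nearest the robot: it marks the lane in which the red screwdriver lay at the start, and stays there. Origin under its centre; x along the lane; top face 13 mm above the bench
- yellow_screwdriver_plate: fixed grey lane plate, 184x52x5 mm, on the old rack, with a small yellow tag at its end nearest the robot: it marks the lane in which the yellow screwdriver lay at the start, and stays there. Origin under its centre; x along the lane; top face 13 mm above the bench
- chisel_plate: fixed grey lane plate, 184x52x5 mm, on the old rack, with a small silver tag at its end nearest the robot: it marks the lane in which the chisel lay at the start, and stays there. Origin under its centre; x along the lane; top face 13 mm above the bench
- punch_plate: fixed grey lane plate, 184x52x5 mm, on the old rack, with a small blue tag at its end nearest the robot: it marks the lane in which the centre punch lay at the start, and stays there. Origin under its centre; x along the lane; top face 13 mm above the bench
- old_rack: the old rack: dark steel plate, 190 (x) x 244 (y) x 8 mm, fixed, carrying the four lane plates. Origin under its centre. Four lanes along its x, centred at y = +87, +29, -29, -87 mm (+y is the robot's left).
- new_rack: the new rack: pale wooden board, 190 (x) x 244 (y) x 13 mm, fixed, empty at the start, with a green strip down the middle of each lane. Origin under its centre. Four lanes along its x, centred at y = +87, +29, -29, -87 mm (+y is the robot's left). Tools lie on its top, 13 mm above the bench; longer ones stick out. Brass posts, 8 mm thick, tops 33 mm above the bench, stand between the lanes at x = -87 and +87 mm only
- tin: bystander: round lidded tin, 68 mm across, 42 mm high; origin under its centre. Leave alone
- carton: bystander: small brown cardboard carton, 71x110x55 mm; origin under its centre. Leave alone

How it is judged:
At the end, for the whole second after the job is handed in: Each tool lies released, at rest, on the wooden board (origin 6 to 42 mm above the bench) in the lane that mirrors its first lane: origin within 14 mm of the lane's centre line and 15 mm of the rack's middle along it, length within 0.15 rad of the lane (((y of red_screwdriver_plate in the frame of old_rack between 0.072 and 0.102 m and y of red_screwdriver in the frame of new_rack between -0.101 and -0.073 m) or (y of red_screwdriver_plate in the frame of old_rack between 0.014 and 0.044 m and y of red_screwdriver in the frame of new_rack between -0.043 and -0.015 m) or (y of red_screwdriver_plate in the frame of old_rack between -0.044 and -0.014 m and y of red_screwdriver in the frame of new_rack between 0.015 and 0.043 m) or (y of red_screwdriver_plate in the frame of old_rack between -0.102 and -0.072 m and y of red_screwdriver in the frame of new_rack between 0.073 and 0.101 m)) and x of red_screwdriver in the frame of new_rack between -0.015 and 0.015 m and z of red_screwdriver in the frame of new_rack between 0.006 and 0.042 m and angle between the y axis of each of red_screwdriver, yellow_screwdriver, chisel, punch and the x axis of new_rack, either way round below 0.15 rad and linear speed of each of red_screwdriver, yellow_screwdriver, chisel, punch below 0.02 m/s and angular speed of each of red_screwdriver, yellow_screwdriver, chisel, punch below 0.2 rad/s and ((y of yellow_screwdriver_plate in the frame of old_rack between 0.072 and 0.102 m and y of yellow_screwdriver in the frame of new_rack between -0.101 and -0.073 m) or (y of yellow_screwdriver_plate in the frame of old_rack between 0.014 and 0.044 m and y of yellow_screwdriver in the frame of new_rack between -0.043 and -0.015 m) or (y of yellow_screwdriver_plate in the frame of old_rack between -0.044 and -0.014 m and y of yellow_screwdriver in the frame of new_rack between 0.015 and 0.043 m) or (y of yellow_screwdriver_plate in the frame of old_rack between -0.102 and -0.072 m and y of yellow_screwdriver in the frame of new_rack between 0.073 and 0.101 m)) and x of yellow_screwdriver in the frame of new_rack between -0.015 and 0.015 m and z of yellow_screwdriver in the frame of new_rack between 0.006 and 0.042 m and ((y of chisel_plate in the frame of old_rack between 0.072 and 0.102 m and y of chisel in the frame of new_rack between -0.101 and -0.073 m) or (y of chisel_plate in the frame of old_rack between 0.014 and 0.044 m and y of chisel in the frame of new_rack between -0.043 and -0.015 m) or (y of chisel_plate in the frame of old_rack between -0.044 and -0.014 m and y of chisel in the frame of new_rack between 0.015 and 0.043 m) or (y of chisel_plate in the frame of old_rack between -0.102 and -0.072 m and y of chisel in the frame of new_rack between 0.073 and 0.101 m)) and x of chisel in the frame of new_rack between -0.015 and 0.015 m and z of chisel in the frame of new_rack between 0.006 and 0.042 m and ((y of punch_plate in the frame of old_rack between 0.072 and 0.102 m and y of punch in the frame of new_rack between -0.101 and -0.073 m) or (y of punch_plate in the frame of old_rack between 0.014 and 0.044 m and y of punch in the frame of new_rack between -0.043 and -0.015 m) or (y of punch_plate in the frame of old_rack between -0.044 and -0.014 m and y of punch in the frame of new_rack between 0.015 and 0.043 m) or (y of punch_plate in the frame of old_rack between -0.102 and -0.072 m and y of punch in the frame of new_rack between 0.073 and 0.101 m)) and x of punch in the frame of new_rack between -0.015 and 0.015 m and z of punch in the frame of new_rack between 0.006 and 0.042 m); the robot touches nothing.
It fails at once if the tin is pushed more than 25 mm from its place (distance of tin from where it was at the start of the episode above 0.025 m).
It fails at once if the carton is pushed more than 25 mm from its place (distance of carton from where it was at the start of the episode above 0.025 m).
It also fails if it takes over 90 s, if anything falls off the work surface, if the arm or the gripper's body presses on something with over 40 N, if the wrist force passes 120 N, or if a joint passes its speed limit or range.

## Robot

A 6-joint arm with a two-finger parallel gripper is mounted at the origin on the work surface; the furniture and walls round the work are solid. World frame = base frame: x ahead of the robot, y to its left, z up, the work surface at z = 0. Lengths are in m, angles in rad, forces in N, time in s.
With the tool pointing down it reaches from about 0.4 to 0.825 m from the base axis. Payload 7 kg.
Tool frame: the origin (TCP) lies between the finger pads; the fingertips stand 22 mm ahead of it and the grasp point (between the pads) lies 3 mm ahead of it; z points along the fingers, y is the direction in which the jaws open and shut (so a half turn about z gives the same grasp; the last joint's range is limited). The gripper opens to 88 mm and grips with 3 to 60 N. Pads are 19 mm wide; open, the fingers measure 130 mm over their backs; the gripper's body (78 mm by 193 mm) begins 47 mm behind the grasp point.
Start: joints at [-1.016, 0.359, 0.012, 0, -1.224, -0.288], TCP at [0.178, -0.651, 0.209] pointing down, gripper open.
Joint ranges: [-3.07, 3.07], [-1.43, 2.12], [-1.02, 1.25], [-3.03, 1.67], [-3.05, -0], [-3.03, 3.03]. Speed limits (rad/s): [2.39, 2.39, 3.01, 3.14, 3.14, 3.14].

## Interface

Orientations are given as [roll, pitch, yaw] about the fixed x, y, z axes, in that order (R = Rz(yaw) Ry(pitch) Rx(roll)).
In Python, from station import * gives the robot as it stands. The module is installed in compiled form; this text tells all that it offers.
- The arm moves only by the tool move_arm, never from a script. Its argument "rows" is a list of rows, each an object with "delta_rot": the turn, a rotation vector about the world's x, y, z in degrees, a list of three; "delta_pos": the shift along the world's x, y, z in cm, a list of three; "hand": the finger opening in cm, from 0 to 8.76. A call has exactly 10 rows; each row shifts and turns the commanded pose from where the row before left it; what a row does not reach is not made up. A row lasts 1/10 s, in which the tool goes at most 50 mm and 8.59 degrees, less where a joint would pass 70% of its speed; a pose out of reach is approached as far as the arm can. A call is refused whole if a number of a shift passes 5 or a number of a turn 8.59, either way. A call with a gripper value outside its range is refused whole. The fingers move at their own pace and stop on an object; "force" is the grip in N (left out, the last holds). Time passes only in rows, so rows that do not move let the fingers close, or fill a call up. It gives the time, the measured TCP pose, the force and the opening at its end, in the units of the state.
- get_state(): the state, without advancing time (a new reading comes with each control period).
- grab_frame(name): name is "scene" or "top" or "wrist"; returns the picture (384x512x3 uint8, blue, green, red); there is no depth.
- camera_info(name): a dict with "camera_matrix" (3x3 intrinsics, pixels), "world_from_camera" (4x4, takes a point from camera to world coordinates); the wrist camera has in their place "T_tool_cam" (4x4, takes a point from camera to tool coordinates, whose origin is the TCP and whose axes are the flange's). Camera axes: x right, y down, z forward; pixel columns grow to the right and rows downward; lengths in m; the calibration is good to about 2 mm. A picture is of the moment at which its call begins: read the wrist's pose just before it. camera_info takes no time and is no camera call.
- job_done(): hands the job in, once; it reports no verdict.
The state is a dict: "t": time; "q": joint angles; "qd": joint speeds; "joint_efforts": joint torques, N m; "eef_pos": TCP position; "ee_rot": TCP orientation; "force": force on the tool from outside, world axes, zero at the start; "moment": the same for the moment, N m; "width": finger opening in m.
Only numpy, scipy, OpenCV 4.12 (cv2) and the standard library are available. Lean on these libraries where they do the work, as an engineer would, in place of code of your own. Each camera call takes 0.05 s, during which the arm holds its last target.

## Working session

There is one attempt and no reset: what is moved stays moved. The work goes in short steps, Python scripts to look and compute and a tool call to move; the robot and the scene stay as the last step left them, time stands still between calls to the robot, and variables do not carry over. Pictures are saved under pics/ and viewed, and the job is handed in when it is done.

Besides the shell and the picture viewer there is one more tool, called as a command line: name --argument value ..., lists and objects as JSON in quotes. move_arm: Moves the arm, as the interface text tells. Its arguments: {"type":"object","properties":{"rows":{"type":"array"},"force":{"type":"number"}},"required":["rows"]}

```bash
mkdir -p pics
python3 - <<'E'
from station import *
import cv2
print(get_state())
for n in ["scene","top"]:
    f=grab_frame(n); cv2.imwrite(f"pics/{n}0.png",f); print(n,camera_info(n))
print(camera_info("wrist"))
E
```

```text
{'t': 0.0, 'q': array([-1.01588212e+00,  3.59371983e-01,  1.10623657e-02, -3.46057553e-04,
       -1.22408557e+00, -2.88108466e-01]), 'qd': array([ 0.00082916, -0.00099995,  0.00069699, -0.00087197,  0.00097163,
        0.0005268 ]), 'joint_efforts': array([-1.43106317e-03, -5.82722855e+01,  2.93056816e+01,  6.99755833e+00,
        6.80639219e-03, -8.02030740e-05]), 'eef_pos': array([ 0.17780668, -0.6506291 ,  0.2079346 ]), 'ee_rot': array([ 3.13996725e+00, -1.42432975e-04, -2.87490465e+00]), 'force': array([-0.05204304, -1.12464132,  0.13006965]), 'moment': array([-0.00482409, -0.02423212,  0.0147341 ]), 'width': 0.08776702755026802}
scene {'camera_matrix': array([[401.75964487,   0.        , 255.49862759],
       [  0.        , 401.75964487, 200.65073706],
       [  0.        ,   0.        ,   1.        ]]), 'world_from_camera': array([[ 0.20153273, -0.50975097,  0.83638419, -0.49137774],
       [-0.97947699, -0.10755273,  0.17046181, -0.41489753],
       [ 0.00306233, -0.8535727 , -0.52096474,  0.6967879 ],
       [ 0.        ,  0.        ,  0.        ,  1.        ]])}
top {'camer
[... 261 characters left out ...]
994546,  0.00919036, -0.00496149, -0.19708186],
       [ 0.00315338, -0.18721169, -0.98231453,  0.99448571],
       [ 0.        ,  0.        ,  0.        ,  1.        ]])}
{'camera_matrix': array([[279.81209326,   0.        , 255.09454203],
       [  0.        , 279.81209326, 189.89192581],
       [  0.        ,   0.        ,   1.        ]]), 'T_tool_cam': array([[-1.34490962e-03, -9.55767404e-01, -2.94120487e-01,
         7.97453254e-02],
       [ 9.99998870e-01, -1.48306407e-03,  2.46688704e-04,
        -1.92997130e-05],
       [-6.71976550e-04, -2.94119823e-01,  9.55768318e-01,
        -1.75444659e-01],
       [ 0.00000000e+00,  0.00000000e+00,  0.00000000e+00,
         1.00000000e+00]])}
```

View pics/scene0.png

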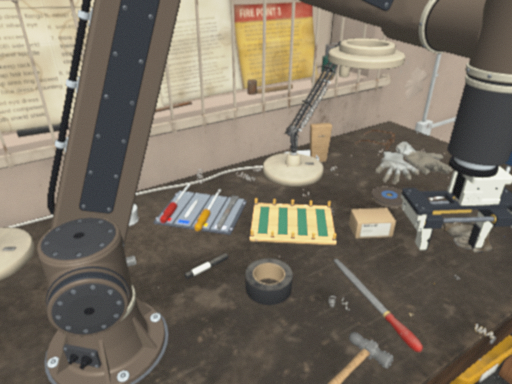

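View pics/top0.png

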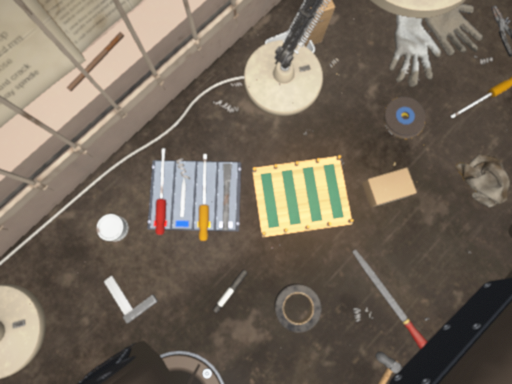

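Run:
```python
import cv2
f=cv2.imread("pics/top0.png")[130:250,90:430]
cv2.imwrite("pics/top0z.png",cv2.resize(f,(792,280),interpolation=cv2.INTER_CUBIC)[:, :])
g=cv2.imread("pics/top0.png")[140:250,140:260]
h=cv2.imread("pics/top0.png")[140:250,240:360]
cv2.imwrite("pics/top0y.png",cv2.resize(cv2.hconcat([g,h]),None,fx=3.3,fy=3.3,interpolation=cv2.INTER_CUBIC))
g=cv2.imread("pics/scene0.png")[90:260,140:400]
cv2.imwrite("pics/scene0z.png",cv2.resize(g,None,fx=3,fy=3,interpolation=cv2.INTER_CUBIC))
```

```text
(no output)
```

View pics/top0y.png

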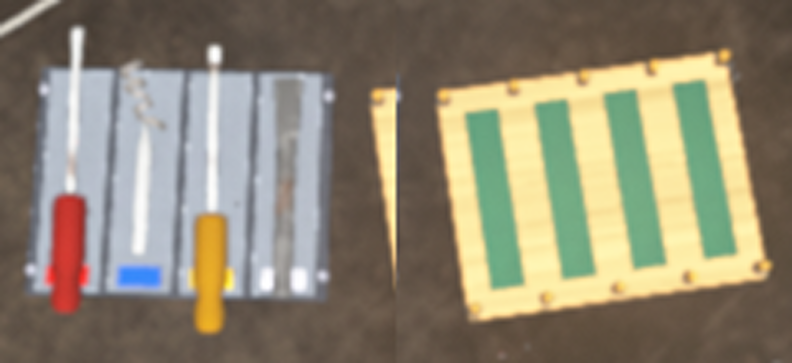

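View pics/scene0z.png

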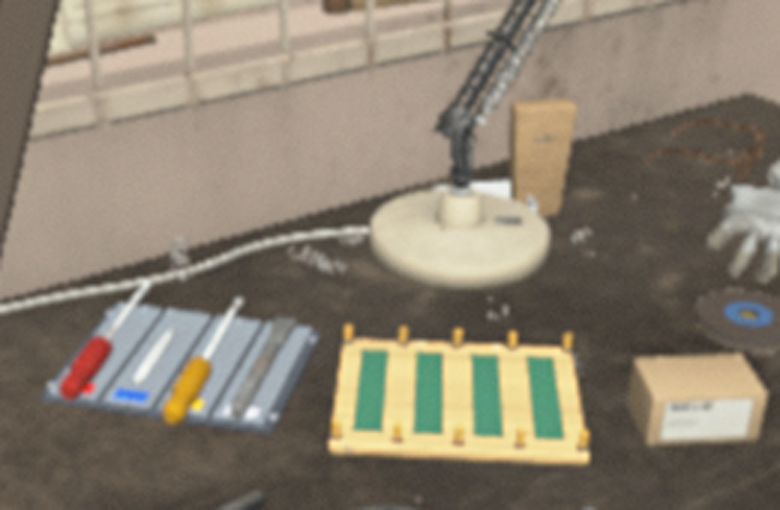

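```bash
cat > h.py <<'E'
import numpy as np, cv2
from station import *
from scipy.spatial.transform import Rotation as R
def px2w(name,u,v,z,T=None):
    c=camera_info(name);K=c["camera_matrix"]
    if T is None:T=c["world_from_camera"]
    d=T[:3,:3]@np.linalg.solve(K,[u,v,1.]);o=T[:3,3]
    return o+d*(z-o[2])/d[2]
def wristT(s):
    T=np.eye(4);T[:3,:3]=R.from_euler("xyz",s["ee_rot"]).as_matrix();T[:3,3]=s["eef_pos"]
    return T@camera_info("wrist")["T_tool_cam"]
E
python3 - <<'E'
from h import *
def L(x,y,z):return px2w("top",140+x/3.3-.35,140+y/3.3-.35,z)[:2].round(4)
def Rr(x,y,z):return px2w("top",240+(x-396)/3.3-.35,140+y/3.3-.35,z)[:2].round(4)
print("new",[Rr(*p,.013) for p in [(437,90),(728,55),(768,278),(473,320)]])
print("strips",[Rr(*p,.013) for p in [(482,112),(507,287),(552,102),(579,277),(621,92),(650,267),(690,82),(720,255)]])
print("old",[L(*p,.008) for p in [(43,67),(332,73),(326,298),(29,293)]])
print("red",L(66,311,.026),L(69,197,.026),L(77,30,.026), L(72,190,.026))
print("yel",L(209,331,.026),L(210,214,.026),L(214,48,.026))
print("punch",L(138,253,.018),L(147,125,.018), "chisel",L(283,296,.02),L(288,80,.02))
print("tin",px2w("top",112,228,.042)); 
print("carton",[px2w("top",*p,.055)[:2].round(3) for p in[(368,180),(410,169),(417,193),(376,206)]])
E
```

```text
new [array([ 0.5962, -0.1894]), array([ 0.624 , -0.4323]), array([ 0.4378, -0.4549]), array([ 0.4065, -0.2168])]
strips [array([ 0.5772, -0.2264]), array([ 0.4326, -0.2444]), array([ 0.5851, -0.2845]), array([ 0.4401, -0.3026]), array([ 0.5931, -0.3419]), array([ 0.4476, -0.3601]), array([ 0.6011, -0.3995]), array([ 0.4568, -0.4171])]
old [array([0.6198, 0.0844]), array([ 0.6124, -0.1569]), array([ 0.4251, -0.1518]), array([0.4314, 0.0877])]
red [0.4154 0.0526] [0.5066 0.0538] [0.6461 0.0526] [0.5123 0.0516]
yel [ 0.3987 -0.0605] [ 0.4917 -0.0597] [ 0.6297 -0.0606]
punch [ 0.4618 -0.0013] [ 0.5671 -0.0057] chisel [ 0.4261 -0.1181] [ 0.6035 -0.1211]
tin [0.43058558 0.17142715 0.042     ]
carton [array([ 0.548, -0.491]), array([ 0.576, -0.603]), array([ 0.512, -0.616]), array([ 0.479, -0.507])]
```

move_arm --rows '[{"delta_pos":[3,3.3,0.4],"delta_rot":[0,0,-1.5],"hand":4.5},{"delta_pos":[3,3.3,0.4],"delta_rot":[0,0,-1.5],"hand":4.5},{"delta_pos":[3,3.3,0.4],"delta_rot":[0,0,-1.5],"hand":4.5},{"delta_pos":[3,3.3,0.4],"delta_rot":[0,0,-1.5],"hand":4.5},{"delta_pos":[3,3.3,0.4],"delta_rot":[0,0,-1.5],"hand":4.5},{"delta_pos":[3,3.3,0.4],"delta_rot":[0,0,-1.5],"hand":4.5},{"delta_pos":[3,3.3,0.4],"delta_rot":[0,0,-1.5],"hand":4.5},{"delta_pos":[3,3.3,0.4],"delta_rot":[0,0,-1.5],"hand":4.5},{"delta_pos":[3,3.3,0.4],"delta_rot":[0,0,-1.5],"hand":4.5},{"delta_pos":[3,3.3,0.4],"delta_rot":[0,0,-1.5],"hand":4.5}]' --force 20

```text
t: 1.1
eef_pos: [0.4788, -0.3194, 0.2489]
ee_rot: [3.141, -0.0, -3.138]
force: [0.1, -0.9, 0.9]
width: 0.0452
```

Run:
```python
from h import *
s=get_state();print(s["t"],s["eef_pos"],s["ee_rot"],s["q"].round(2),s["force"])
f=grab_frame("wrist");cv2.imwrite("pics/w1.png",f);np.save("w1T.npy",wristT(s))
A=camera_info("top");B=camera_info("scene")
def P(c):
    W=np.linalg.inv(c["world_from_camera"]);return c["camera_matrix"]@W[:3]
X=cv2.triangulatePoints(P(A),P(B),np.array([[420.],[-8]]),np.array([[367.],[50]]));print((X[:3]/X[3]).ravel())
```

```text
1.1 [ 0.47875231 -0.31943026  0.24892829] [ 3.14145372e+00 -1.64899093e-04 -3.13756035e+00] [-0.25  0.17 -0.15 -0.   -1.25 -1.32] [ 0.05098629 -0.94218865  0.86398942]
[ 0.77816075 -0.47984747  0.45943518]
```

View pics/w1.png

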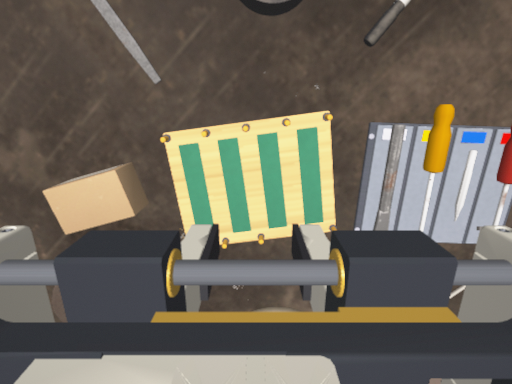

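```bash
cat >> h.py <<'E'
def comps(img,lo,hi,n,minA=20):
    hsv=cv2.cvtColor(img,cv2.COLOR_BGR2HSV);m=cv2.inRange(hsv,lo,hi)
    k,lab,st,ce=cv2.connectedComponentsWithStats(m)
    idx=sorted([i for i in range(1,k) if st[i,4]>=minA],key=lambda i:-st[i,4])[:n]
    return [np.argwhere(lab==i)[:,::-1] for i in idx]
def fit(name,pts,z,T=None):
    W=np.array([px2w(name,u,v,z,T)[:2] for u,v in pts]);c=W.mean(0)
    r=cv2.minAreaRect((W*1e4).astype(np.float32))
    _,_,vt=np.linalg.svd(W-c);d=vt[0]*np.sign(vt[0][0])
    t=(W-c)@d
    mid=c+d*(t.max()+t.min())/2
    return mid.round(4),round(float(np.arctan2(d[1],d[0])),4),round(float(np.ptp(t)),4)
E
python3 - <<'E'
from h import *
for n,f,T in [("top","pics/top0.png",None),("wrist","pics/w1.png",np.load("w1T.npy"))]:
    im=cv2.imread(f)
    for p in comps(im,(55,60,40),(95,255,255),4,100): print(n,len(p),fit(n,p,.013,T))
E
```

```text
top 478 (array([ 0.5055, -0.2351]), 0.1334, 0.1442)
top 471 (array([ 0.5131, -0.2928]), 0.1315, 0.1433)
top 467 (array([ 0.5287, -0.4077]), 0.1316, 0.1434)
top 464 (array([ 0.521 , -0.3502]), 0.1318, 0.1432)Traceback (most recent call last):
  File "<stdin>", line 4, in <module>
  File "h.py", line 18, in fit
    W=np.array([px2w(name,u,v,z,T)[:2] for u,v in pts]);c=W.mean(0)
                ~~~~^^^^^^^^^^^^^^
  File "h.py", line 5, in px2w
    c=camera_info(name);K=c["camera_matrix"]
ValueError: time passes only in moves, steps and waits
```

move_arm --rows '[{"delta_pos":[-0.5,3.1,0],"delta_rot":[0,0,0],"hand":4.5},{"delta_pos":[-0.5,3.1,0],"delta_rot":[0,0,0],"hand":4.5},{"delta_pos":[-0.5,3.1,0],"delta_rot":[0,0,0],"hand":4.5},{"delta_pos":[-0.5,3.1,0],"delta_rot":[0,0,0],"hand":4.5},{"delta_pos":[-0.5,3.1,0],"delta_rot":[0,0,0],"hand":4.5},{"delta_pos":[-0.5,3.1,0],"delta_rot":[0,0,0],"hand":4.5},{"delta_pos":[-0.5,3.1,0],"delta_rot":[0,0,0],"hand":4.5},{"delta_pos":[-0.5,3.1,0],"delta_rot":[0,0,0],"hand":4.5},{"delta_pos":[-0.5,3.1,0],"delta_rot":[0,0,0],"hand":4.5},{"delta_pos":[0,0,0],"delta_rot":[0,0,0],"hand":4.5}]'

```text
t: 2.15
eef_pos: [0.4324, -0.0397, 0.2489]
ee_rot: [3.141, 0.0, -3.134]
force: [-0.1, -0.0, 0.4]
width: 0.0448
```

Run:
```python
from h import *
s=get_state();print(s["t"],s["eef_pos"],s["ee_rot"],s["q"].round(2),s["force"])
f=grab_frame("wrist");cv2.imwrite("pics/w2.png",f);np.save("w2T.npy",wristT(s))
```

```text
2.15 [ 0.43236487 -0.03973582  0.24892598] [ 3.14080745e+00  4.51171761e-04 -3.13355675e+00] [ 0.37 -0.08 -0.42 -0.   -1.23 -1.93] [-0.10278134 -0.00441285  0.44285906]
```

View pics/w2.png

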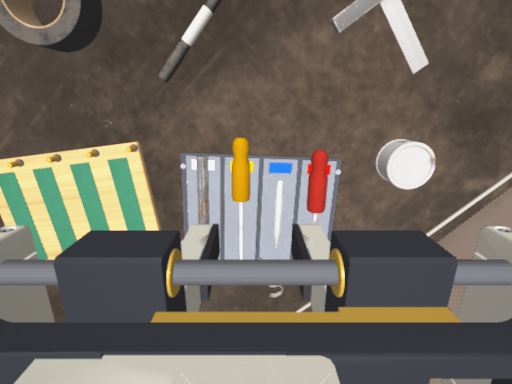

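```bash
python3 - <<'E'
s=open("h.py").read()
s="import functools\n"+s.replace("def px2w",'''_ci=camera_info
@functools.lru_cache(None)
def camera_info(n): return _ci(n)
def px2w''',1)
open("h.py","w").write(s)
E
python3 - <<'E'
from h import *
for n,f,T in [("wrist","pics/w1.png",np.load("w1T.npy"))]:
    im=cv2.imread(f)
    for p in comps(im,(55,60,30),(95,255,255),4,100): print(n,len(p),fit(n,p,.013,T))
for n,f,T in [("top","pics/top0.png",None),("wrist","pics/w2.png",np.load("w2T.npy"))]:
    im=cv2.imread(f)
    for lab,lo,hi in [("yel",(12,150,100),(25,255,255)),("red",(0,170,80),(6,255,255)),("red2",(174,170,80),(180,255,255))]:
        for p in comps(im,lo,hi,3,60): print(lab,n,len(p),p.min(0),p.max(0),fit(n,p,.028,T))
im=cv2.imread("pics/w2.png")[140:265,170:350];cv2.imwrite("pics/w2z.png",cv2.resize(im,None,fx=4,fy=4,interpolation=cv2.INTER_CUBIC))
E
```

```text
wrist 1761 (array([ 0.5058, -0.2355]), 0.1342, 0.148)
wrist 1730 (array([ 0.5134, -0.293 ]), 0.1331, 0.1482)
wrist 1699 (array([ 0.5211, -0.3505]), 0.1337, 0.1481)
wrist 1477 (array([ 0.5217, -0.4088]), 0.1379, 0.1333)
yel top 299 [198 205] [209 240] (array([ 0.4443, -0.0607]), -0.0027, 0.0917)
yel top 217 [490  77] [511  96] (array([ 0.8188, -0.8946]), -0.9958, 0.0825)
red top 274 [155 200] [165 233] (array([0.4611, 0.0525]), -0.0004, 0.087)
yel wrist 3431 [152 307] [459 321] (array([0.7008, 0.0499]), -1.5542, 0.5321)
yel wrist 1043 [232 137] [249 201] (array([ 0.4447, -0.0609]), -0.0116, 0.0951)
yel wrist 325 [330 249] [344 296] (array([0.6159, 0.0974]), 0.1633, 0.0902)
red wrist 1052 [308 150] [329 212] (array([0.462 , 0.0523]), 0.0002, 0.0944)
```

View pics/w2z.png

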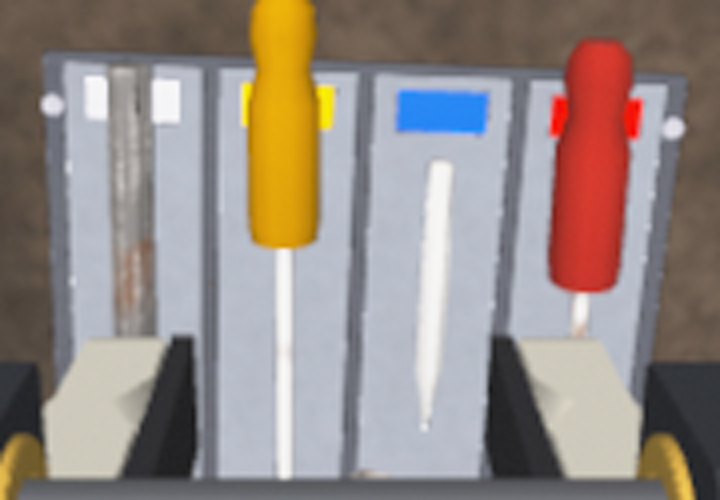

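Run:
```python
from h import *
T=np.load("w2T.npy")
for n,u,v,z in [("pA",440,160,.02),("pB",424,432,.015),("chA",129,66,.029),("chL",(110),200,.029),("chR",152,200,.029),("chL",116,330,.029),("chR",155,330,.029)]:
    print(n,px2w("wrist",170+u/4-.4,140+v/4-.4,z,T)[:2].round(4))
```

```text
pA [ 0.4608 -0.0026]
pB [ 0.5771 -0.0049]
chA [ 0.4244 -0.1153]
chL [ 0.4744 -0.1248]
chR [ 0.4743 -0.1093]
chL [ 0.5265 -0.1254]
chR [ 0.5264 -0.1104]
```

move_arm --rows '[{"delta_pos":[2.33,-2.6,-3],"delta_rot":[0,0,-0.4],"hand":3.6},{"delta_pos":[2.33,-2.6,-3],"delta_rot":[0,0,-0.4],"hand":3.6},{"delta_pos":[2.34,-2.6,-3],"delta_rot":[0,0,-0.4],"hand":3.6},{"delta_pos":[0,0,-2.5],"delta_rot":[0,0,0],"hand":3.6},{"delta_pos":[0,0,-2.5],"delta_rot":[0,0,0],"hand":3.6},{"delta_pos":[0,0,-2.5],"delta_rot":[0,0,0],"hand":3.6},{"delta_pos":[0,0,-1.5],"delta_rot":[0,0,0],"hand":3.6},{"delta_pos":[0,0,0],"delta_rot":[0,0,0],"hand":3.6},{"delta_pos":[0,0,0],"delta_rot":[0,0,0],"hand":3.6},{"delta_pos":[0,0,0],"delta_rot":[0,0,0],"hand":3.6}]' --force 25

```text
t: 3.2
eef_pos: [0.5037, -0.1205, 0.0698]
ee_rot: [-3.142, 0.002, 3.125]
force: [0.9, 0.4, 0.0]
width: 0.0362
```

Run:
```python
from h import *
f=grab_frame("wrist");cv2.imwrite("pics/w3.png",f)
```

```text
(no output)
```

View pics/w3.png

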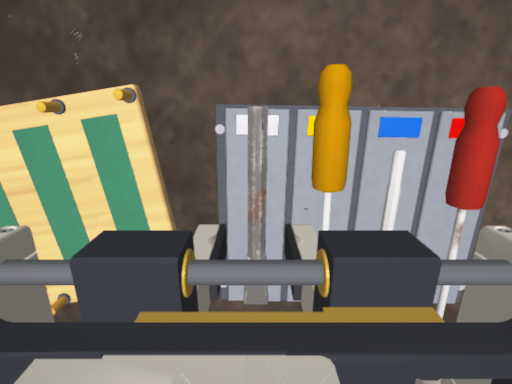

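move_arm --rows '[{"delta_pos":[0,0,-1.2],"delta_rot":[0,0,0],"hand":3.6},{"delta_pos":[0,0,-1.2],"delta_rot":[0,0,0],"hand":3.6},{"delta_pos":[0,0,-0.8],"delta_rot":[0,0,0],"hand":3.6},{"delta_pos":[0,0,0],"delta_rot":[0,0,0],"hand":3.6},{"delta_pos":[0,0,0],"delta_rot":[0,0,0],"hand":1.0},{"delta_pos":[0,0,0],"delta_rot":[0,0,0],"hand":1.0},{"delta_pos":[0,0,0],"delta_rot":[0,0,0],"hand":1.0},{"delta_pos":[0,0,0],"delta_rot":[0,0,0],"hand":1.0},{"delta_pos":[0,0,0],"delta_rot":[0,0,0],"hand":1.0},{"delta_pos":[0,0,0],"delta_rot":[0,0,0],"hand":1.0}]' --force 25

```text
t: 4.25
eef_pos: [0.503, -0.1201, 0.037]
ee_rot: [3.142, 0.0, 3.126]
force: [0.3, -0.5, 0.5]
width: 0.0102
```

Run:
```python
from h import *
f=grab_frame("wrist");cv2.imwrite("pics/w4.png",f);print(get_state()["width"])
f=grab_frame("top");cv2.imwrite("pics/top4.png",f)
```

```text
0.010112651791772329
```

View pics/w4.png

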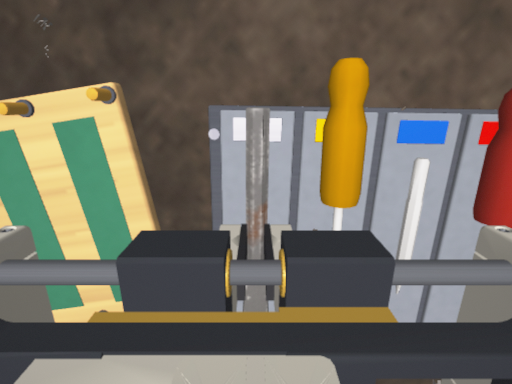

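move_arm --rows '[{"delta_pos":[0,0,0],"delta_rot":[0,0,0],"hand":0},{"delta_pos":[0,0,0],"delta_rot":[0,0,0],"hand":0},{"delta_pos":[0,0,0],"delta_rot":[0,0,0],"hand":0},{"delta_pos":[0,0,0],"delta_rot":[0,0,0],"hand":0},{"delta_pos":[0,0,0.5],"delta_rot":[0,0,0],"hand":0},{"delta_pos":[0,0,0.5],"delta_rot":[0,0,0],"hand":0},{"delta_pos":[0,0,1],"delta_rot":[0,0,0],"hand":0},{"delta_pos":[0,0,1],"delta_rot":[0,0,0],"hand":0},{"delta_pos":[0,0,0],"delta_rot":[0,0,0],"hand":0},{"delta_pos":[0,0,0],"delta_rot":[0,0,0],"hand":0}]' --force 25

```text
t: 5.35
eef_pos: [0.5032, -0.12, 0.0674]
ee_rot: [3.141, 0.001, 3.126]
force: [-0.7, -1.1, -0.1]
width: -0.0
```

Run:
```python
from h import *
f=grab_frame("wrist");cv2.imwrite("pics/w5.png",f)
```

```text
(no output)
```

View pics/w5.png

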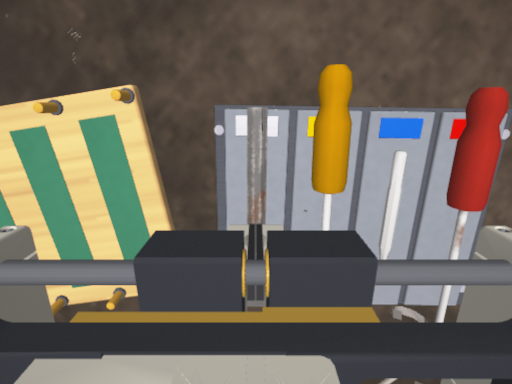

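Run:
```python
from h import *
s=get_state();print(s["eef_pos"],s["ee_rot"])
for f,z in (("w4",.037),("w5",.0674)):
    T=np.eye(4);T[:3,:3]=R.from_euler("xyz",[3.1415,0,3.126]).as_matrix();T[:3,3]=[.503,-.12,z];T=T@camera_info("wrist")["T_tool_cam"]
    im=cv2.imread(f"pics/{f}.png");print(f,T[:3,3].round(3))
    for p in comps(im,(95,150,100),(125,255,255),2,100):print(p.min(0),p.max(0),[px2w("wrist",*q,.013,T)[:2].round(4) for q in (p.min(0),p.max(0))])
    c=im[60:320,180:500];cv2.imwrite(f"pics/{f}z.png",cv2.resize(c,None,fx=2.3,fy=2.3))
```

```text
[ 0.5028451  -0.12005957  0.06697636] [3.14137544e+00 3.32876361e-04 3.12548911e+00]
w4 [ 0.423 -0.119  0.212]
[397 120] [448 143] [array([ 0.4356, -0.0205]), array([0.4521, 0.0178])]
w5 [ 0.423 -0.119  0.243]
[379 118] [422 137] [array([ 0.4357, -0.0201]), array([0.4513, 0.0166])]
```

View pics/w4z.png

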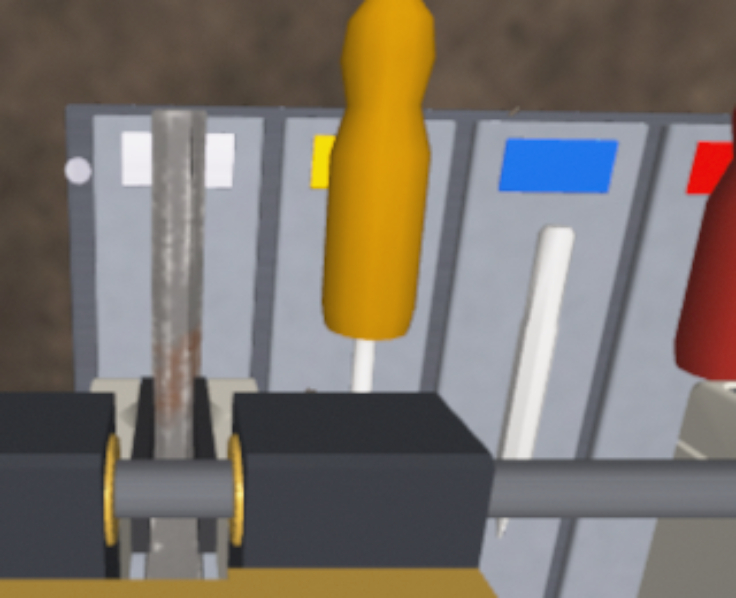

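Run:
```python
from h import *
c=camera_info("wrist");K=c["camera_matrix"];Ti=np.linalg.inv(c["T_tool_cam"])
for x in (.0095,.012,0.02):
  for z in (0,.01,.022,.03):
    p=K@(Ti@[x,0.018,z,1])[:3];print(x,z,(p[:2]/p[2]).round(1))
for f in ("w3","w4","w5"):
    c=cv2.imread(f"pics/{f}.png")[200:320,190:330];cv2.imwrite(f"pics/{f}c.png",cv2.resize(c,None,fx=5,fy=5,interpolation=cv2.INTER_CUBIC))
```

```text
0.0095 0 [281.8 213. ]
0.0095 0.01 [280.5 207.7]
0.0095 0.022 [279.1 202. ]
0.0095 0.03 [278.3 198.6]
0.012 0 [281.9 209.5]
0.012 0.01 [280.6 204.4]
0.012 0.022 [279.2 198.9]
0.012 0.03 [278.3 195.5]
0.02 0 [282.2 198.2]
0.02 0.01 [280.9 193.6]
0.02 0.022 [279.4 188.6]
0.02 0.03 [278.6 185.6]
```

View pics/w4c.png

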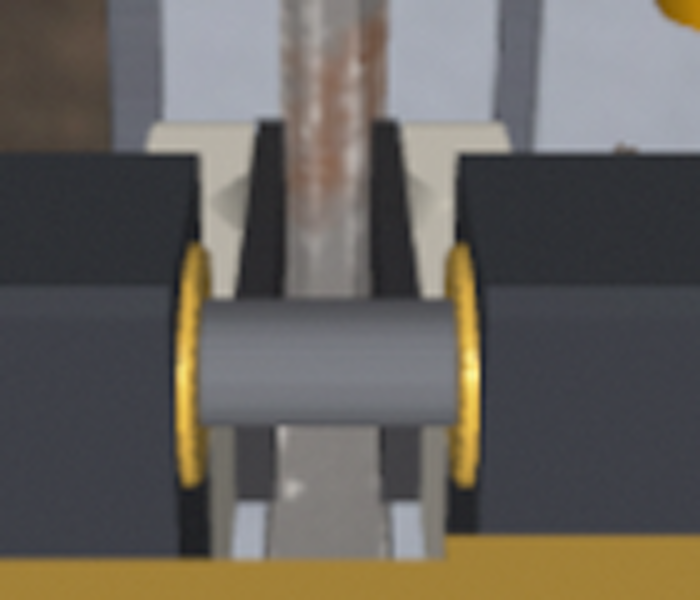

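View pics/w3c.png

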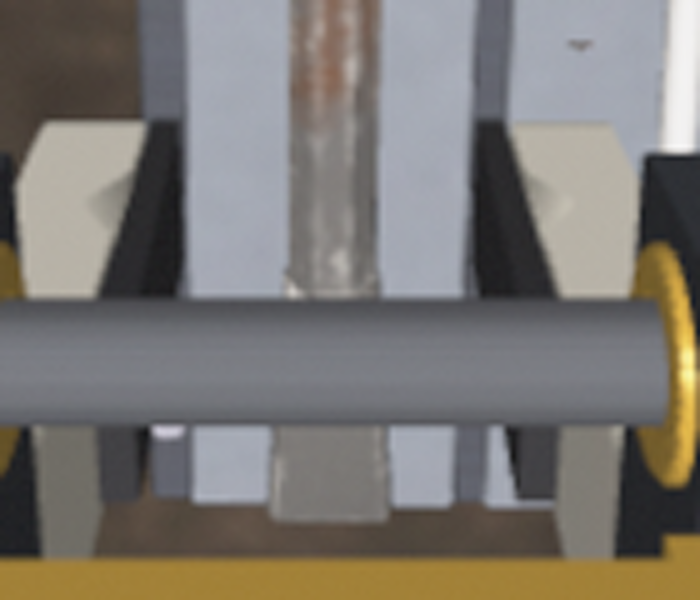

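Run:
```python
from h import *
c=camera_info("scene");K=c["camera_matrix"];Wi=np.linalg.inv(c["world_from_camera"])
Rt=R.from_euler("xyz",[3.14,0,-2.875]).as_matrix();t=np.array([.1778,-.6506,.2079])
im=cv2.imread("pics/scene0.png")
for z in (.022,-.018,-.05):
  for y in (.044,-.044,.065,-.065):
    for x in (.0095,-.0095):
      p=K@(Wi@np.r_[t+Rt@[x,y,z],1])[:3];p=p[:2]/p[2];print(z,y,x,p.round(1))
c=cv2.resize(im[140:280,380:512],None,fx=5,fy=5,interpolation=cv2.INTER_CUBIC);cv2.imwrite("pics/s0g.png",c[:600])
```

```text
0.022 0.044 0.0095 [421.8 266.2]
0.022 0.044 -0.0095 [417.8 259.9]
0.022 -0.044 0.0095 [466.  264.5]
0.022 -0.044 -0.0095 [461.1 258.2]
0.022 0.065 0.0095 [411.2 266.7]
0.022 0.065 -0.0095 [407.4 260.3]
0.022 -0.065 0.0095 [476.4 264.1]
0.022 -0.065 -0.0095 [471.3 257.8]
-0.018 0.044 0.0095 [426.5 249.9]
-0.018 0.044 -0.0095 [422.3 243.7]
-0.018 -0.044 0.0095 [471.8 248.2]
-0.018 -0.044 -0.0095 [466.7 242.1]
-0.018 0.065 0.0095 [415.6 250.3]
-0.018 0.065 -0.0095 [411.6 244.1]
-0.018 -0.065 0.0095 [482.6 247.8]
-0.018 -0.065 -0.0095 [477.2 241.7]
-0.05 0.044 0.0095 [430.4 236.1]
-0.05 0.044 -0.0095 [426.  230.1]
-0.05 -0.044 0.0095 [476.8 234.5]
-0.05 -0.044 -0.0095 [471.4 228.5]
-0.05 0.065 0.0095 [419.3 236.5]
-0.05 0.065 -0.0095 [415.1 230.4]
-0.05 -0.065 0.0095 [487.7 234.1]
-0.05 -0.065 -0.0095 [482.2 228.2]
```

View pics/s0g.png

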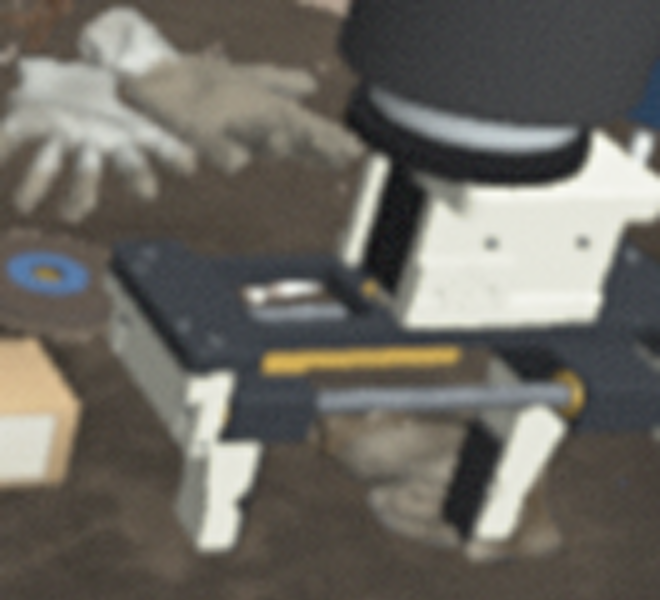

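move_arm --rows '[{"delta_pos":[0,0,0],"delta_rot":[0,0,0],"hand":3.6},{"delta_pos":[0,0,0],"delta_rot":[0,0,0],"hand":3.6},{"delta_pos":[0,0,0],"delta_rot":[0,0,0],"hand":3.6},{"delta_pos":[0,0,-1.0],"delta_rot":[0,0,0],"hand":3.6},{"delta_pos":[0,0,-1.2],"delta_rot":[0,0,0],"hand":3.6},{"delta_pos":[0,0,-1.2],"delta_rot":[0,0,0],"hand":3.6},{"delta_pos":[0,0,-1.2],"delta_rot":[0,0,0],"hand":3.6},{"delta_pos":[0,0,-1.0],"delta_rot":[0,0,0],"hand":3.6},{"delta_pos":[0,0,-0.4],"delta_rot":[0,0,0],"hand":3.6},{"delta_pos":[0,0,0],"delta_rot":[0,0,0],"hand":3.6}]' --force 25

```text
t: 6.4
eef_pos: [0.5024, -0.1202, 0.006]
ee_rot: [-3.141, -0.002, 3.126]
force: [0.4, -0.0, -0.3]
width: 0.0358
```

Run:
```python
from h import *
for n in("wrist","scene"):
    f=grab_frame(n);cv2.imwrite(f"pics/{n}6.png",f)
cv2.imwrite("pics/s6z.png",cv2.resize(f[150:290,130:330],None,fx=4,fy=4,interpolation=cv2.INTER_CUBIC))
s=get_state();print(s["eef_pos"],s["force"])
```

```text
[ 0.50318216 -0.12009499  0.00699368] [ 0.46185445 -0.39645828 -0.1546067 ]
```

View pics/wrist6.png

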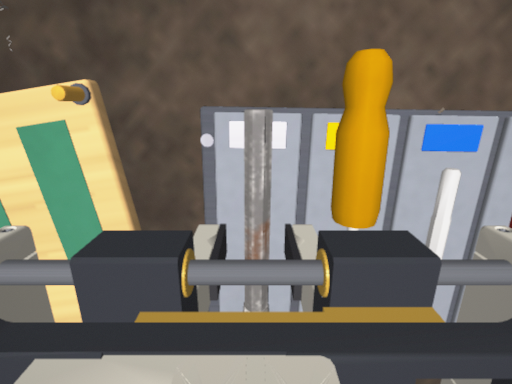

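View pics/s6z.png

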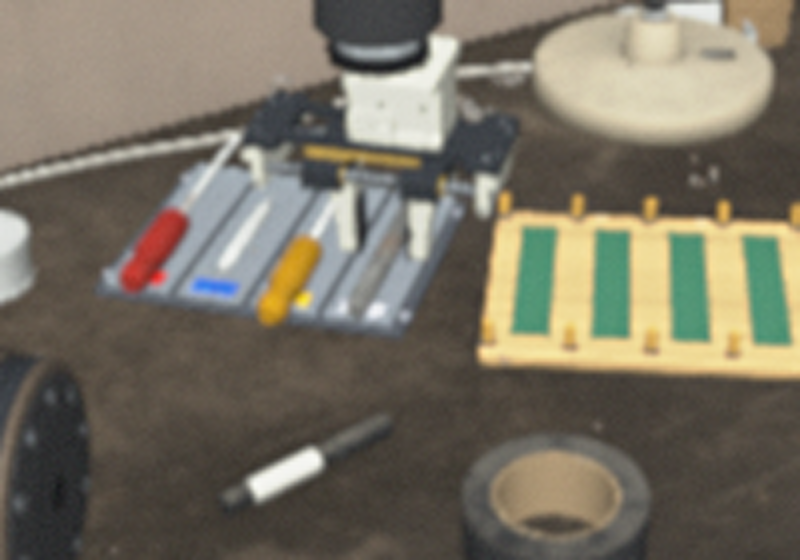

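move_arm --rows '[{"delta_pos":[0,0,-0.4],"delta_rot":[0,0,0],"hand":3.6},{"delta_pos":[0,0,-0.3],"delta_rot":[0,0,0],"hand":3.6},{"delta_pos":[0,0,0],"delta_rot":[0,0,0],"hand":3.6},{"delta_pos":[0,0,0],"delta_rot":[0,0,0],"hand":0.8},{"delta_pos":[0,0,0],"delta_rot":[0,0,0],"hand":0.8},{"delta_pos":[0,0,0],"delta_rot":[0,0,0],"hand":0.8},{"delta_pos":[0,0,0],"delta_rot":[0,0,0],"hand":0.8},{"delta_pos":[0,0,0],"delta_rot":[0,0,0],"hand":0.8},{"delta_pos":[0,0,0],"delta_rot":[0,0,0],"hand":0.8},{"delta_pos":[0,0,0],"delta_rot":[0,0,0],"hand":0.8}]' --force 25

```text
t: 7.5
eef_pos: [0.503, -0.1201, -0.0]
ee_rot: [3.142, 0.0, 3.126]
force: [-0.7, 0.8, 1.5]
width: 0.0153
```

move_arm --rows '[{"delta_pos":[0,0,1],"delta_rot":[0,0,0],"hand":0.8},{"delta_pos":[0,0,2],"delta_rot":[0,0,0],"hand":0.8},{"delta_pos":[0,0,3],"delta_rot":[0,0,0],"hand":0.8},{"delta_pos":[-0.2,-2,0],"delta_rot":[0,0,1.5],"hand":0.8},{"delta_pos":[-0.2,-2.8,0],"delta_rot":[0,0,2],"hand":0.8},{"delta_pos":[-0.2,-2.8,0],"delta_rot":[0,0,2],"hand":0.8},{"delta_pos":[-0.2,-2.5,0],"delta_rot":[0,0,2],"hand":0.8},{"delta_pos":[-0.1,-1.6,0],"delta_rot":[0,0,1],"hand":0.8},{"delta_pos":[0,0,-1],"delta_rot":[0,0,0],"hand":0.8},{"delta_pos":[0,0,0],"delta_rot":[0,0,0],"hand":0.8}]'

```text
t: 8.5
eef_pos: [0.4926, -0.237, 0.0487]
ee_rot: [3.141, -0.002, -3.011]
force: [-0.0, -0.0, -2.6]
width: 0.0152
```

Run:
```python
from h import *
f=grab_frame("wrist");cv2.imwrite(f"pics/w7.png",f)
```

```text
(no output)
```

View pics/w7.png

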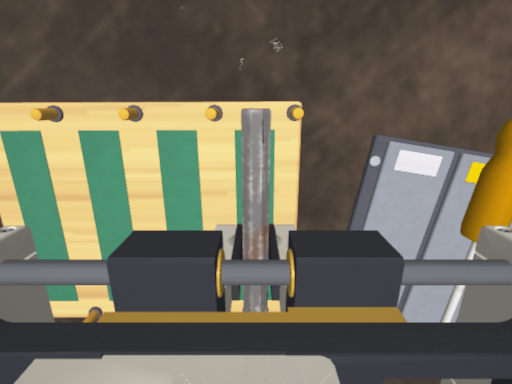

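move_arm --rows '[{"delta_pos":[0.1,0,-1.5],"delta_rot":[0,0,0],"hand":0.8},{"delta_pos":[0,0,-1.5],"delta_rot":[0,0,0],"hand":0.8},{"delta_pos":[0,0,-1.2],"delta_rot":[0,0,0],"hand":0.8},{"delta_pos":[0,0,-0.7],"delta_rot":[0,0,0],"hand":0.8},{"delta_pos":[0,0,0],"delta_rot":[0,0,0],"hand":0.8},{"delta_pos":[0,0,0],"delta_rot":[0,0,0],"hand":3.4},{"delta_pos":[0,0,0],"delta_rot":[0,0,0],"hand":3.4},{"delta_pos":[0,0,0],"delta_rot":[0,0,0],"hand":3.4},{"delta_pos":[0,0,1],"delta_rot":[0,0,0],"hand":3.4},{"delta_pos":[0,0,2],"delta_rot":[0,0,0],"hand":3.4}]'

```text
t: 9.55
eef_pos: [0.4939, -0.237, 0.0307]
ee_rot: [3.141, -0.003, -3.009]
force: [-0.1, -0.2, 0.5]
width: 0.034
```

Run:
```python
from h import *
s=get_state();f=grab_frame("wrist");cv2.imwrite(f"pics/w8.png",f);np.save("w8T.npy",wristT(s));print(s["eef_pos"],s["ee_rot"])
```

```text
[ 0.49387835 -0.23702122  0.03065542] [ 3.14089075e+00 -2.50083954e-03 -3.00946900e+00]
```

View pics/w8.png

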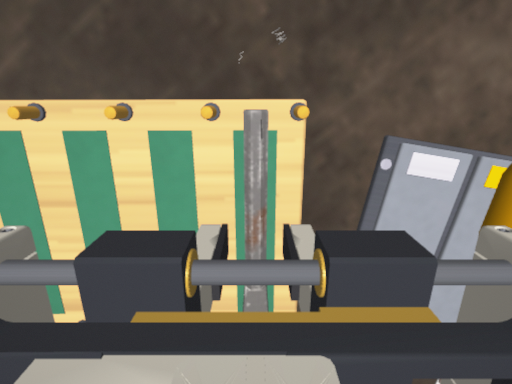

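move_arm --rows '[{"delta_pos":[0,0,3],"delta_rot":[0,0,0],"hand":3.4},{"delta_pos":[0,2,3],"delta_rot":[0,0,0],"hand":3.4},{"delta_pos":[-0.83,3.93,0],"delta_rot":[0,0,-1.9],"hand":4.2},{"delta_pos":[-0.9,3.9,0],"delta_rot":[0,0,-1.9],"hand":4.2},{"delta_pos":[-0.9,3.9,0],"delta_rot":[0,0,-1.9],"hand":4.2},{"delta_pos":[-0.9,3.9,0],"delta_rot":[0,0,-1.9],"hand":4.2},{"delta_pos":[0,0,-2],"delta_rot":[0,0,0],"hand":4.2},{"delta_pos":[0,0,0],"delta_rot":[0,0,0],"hand":4.2},{"delta_pos":[0,0,0],"delta_rot":[0,0,0],"hand":4.2},{"delta_pos":[0,0,0],"delta_rot":[0,0,0],"hand":4.2}]'

```text
t: 10.6
eef_pos: [0.4602, -0.0614, 0.0717]
ee_rot: [-3.142, 0.001, 3.141]
force: [-0.0, 0.3, -0.8]
width: 0.0419
```

```bash
cat > tk.py <<'E'
import sys
from h import *
n=sys.argv[1];s=get_state();f=grab_frame("wrist");cv2.imwrite(f"pics/{n}.png",f);T=wristT(s);np.save(n+"T.npy",T);print(s["t"],s["eef_pos"].round(4),s["ee_rot"].round(4))
for lab,lo,hi in [("yel",(12,150,100),(25,255,255)),("red",(0,170,80),(6,255,255))]:
    for p in comps(f,lo,hi,4,400):
        if p.min(0)[1]<200: print(lab,p.min(0),p.max(0),fit("wrist",p,.028,T))
E
python3 tk.py w9
```

```text
10.6 [ 0.4602 -0.0614  0.0717] [-3.1416e+00  8.0000e-04  3.1405e+00]
yel [240 127] [272 241] (array([ 0.4459, -0.0608]), -0.0046, 0.0969)
red [370 149] [413 229] (array([0.449, 0.051]), 0.0199, 0.0691)
```

View pics/w9.png

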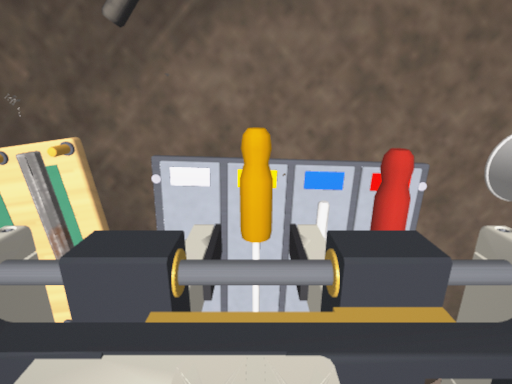

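move_arm --rows '[{"delta_pos":[0,0,-2],"delta_rot":[0,0,0],"hand":4.2},{"delta_pos":[0,0,-2],"delta_rot":[0,0,0],"hand":4.2},{"delta_pos":[0,0,-2],"delta_rot":[0,0,0],"hand":4.2},{"delta_pos":[0,0,-1.2],"delta_rot":[0,0,0],"hand":4.2},{"delta_pos":[0,0,0],"delta_rot":[0,0,0],"hand":4.2},{"delta_pos":[0,0,0],"delta_rot":[0,0,0],"hand":1.8},{"delta_pos":[0,0,0],"delta_rot":[0,0,0],"hand":1.8},{"delta_pos":[0,0,0],"delta_rot":[0,0,0],"hand":1.8},{"delta_pos":[0,0,0],"delta_rot":[0,0,0],"hand":1.8},{"delta_pos":[0,0,0],"delta_rot":[0,0,0],"hand":1.8}]'

```text
t: 11.65
eef_pos: [0.4604, -0.0608, -0.0003]
ee_rot: [3.141, 0.002, -3.141]
force: [-1.4, -0.9, 6.8]
width: 0.0265
```

move_arm --rows '[{"delta_pos":[0,0,1],"delta_rot":[0,0,0],"hand":1.8},{"delta_pos":[0,0,3],"delta_rot":[0,0,0],"hand":1.8},{"delta_pos":[0,-2,3],"delta_rot":[0,0,0],"hand":1.8},{"delta_pos":[0,-4,0],"delta_rot":[0,0,1.6],"hand":1.8},{"delta_pos":[0,-4,0],"delta_rot":[0,0,1.6],"hand":1.8},{"delta_pos":[0,-4,0],"delta_rot":[0,0,1.6],"hand":1.8},{"delta_pos":[0,-4,0],"delta_rot":[0,0,1.6],"hand":1.8},{"delta_pos":[0,-4,0],"delta_rot":[0,0,1.2],"hand":1.8},{"delta_pos":[0,-1.95,0],"delta_rot":[0,0,0],"hand":1.8},{"delta_pos":[0,0,0],"delta_rot":[0,0,0],"hand":1.8}]'

```text
t: 12.65
eef_pos: [0.4592, -0.3025, 0.0691]
ee_rot: [3.142, -0.0, -3.012]
force: [-0.2, 1.1, -0.1]
width: 0.026
```

```bash
python3 tk.py w10
```

```text
12.65 [ 0.4592 -0.3025  0.0691] [ 3.1416e+00 -2.0000e-04 -3.0122e+00]
yel [232 137] [278 259] (array([ 0.4566, -0.3028]), 0.1253, 0.1057)
```

View pics/w10.png

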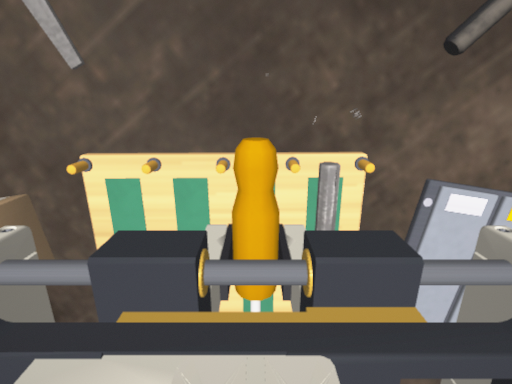

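move_arm --rows '[{"delta_pos":[0.05,0.22,-2],"delta_rot":[0,0,0],"hand":1.8},{"delta_pos":[0,0,-2],"delta_rot":[0,0,0],"hand":1.8},{"delta_pos":[0,0,-2],"delta_rot":[0,0,0],"hand":1.8},{"delta_pos":[0,0,-0.9],"delta_rot":[0,0,0],"hand":1.8},{"delta_pos":[0,0,0],"delta_rot":[0,0,0],"hand":1.8},{"delta_pos":[0,0,0],"delta_rot":[0,0,0],"hand":3.8},{"delta_pos":[0,0,0],"delta_rot":[0,0,0],"hand":3.8},{"delta_pos":[0,0,0],"delta_rot":[0,0,0],"hand":3.8},{"delta_pos":[0,0,2],"delta_rot":[0,0,0],"hand":3.8},{"delta_pos":[0,0,3],"delta_rot":[0,0,0],"hand":3.8}]'

```text
t: 13.7
eef_pos: [0.4588, -0.2977, 0.0492]
ee_rot: [3.14, -0.003, -3.01]
force: [0.1, 0.7, 0.5]
width: 0.0374
```

```bash
python3 tk.py w11
```

```text
13.7 [ 0.4588 -0.2977  0.0492] [ 3.1401e+00 -3.1000e-03 -3.0095e+00]
yel [238 131] [273 257] (array([ 0.4461, -0.299 ]), 0.1312, 0.0982)
```

View pics/w11.png

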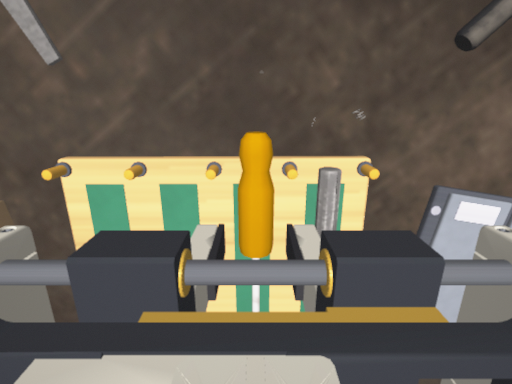

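move_arm --rows '[{"delta_pos":[0,0,3],"delta_rot":[0,0,0],"hand":3.8},{"delta_pos":[0.77,4.2,0],"delta_rot":[0,0,-1.3],"hand":3.0},{"delta_pos":[0.9,4.2,0],"delta_rot":[0,0,-1.3],"hand":3.0},{"delta_pos":[0.9,4.2,0],"delta_rot":[0,0,-1.3],"hand":3.0},{"delta_pos":[0.9,4.2,0],"delta_rot":[0,0,-1.3],"hand":3.0},{"delta_pos":[0.9,4.2,0],"delta_rot":[0,0,-1.3],"hand":3.0},{"delta_pos":[0.8,4.2,0],"delta_rot":[0,0,-1.3],"hand":3.0},{"delta_pos":[0.8,4.2,0],"delta_rot":[0,0,-1.3],"hand":3.0},{"delta_pos":[0,0,-2],"delta_rot":[0,0,0],"hand":3.0},{"delta_pos":[0,0,-2],"delta_rot":[0,0,0],"hand":3.0}]'

```text
t: 14.75
eef_pos: [0.5209, -0.0022, 0.0403]
ee_rot: [3.14, 0.003, 3.118]
force: [-0.1, -0.5, 0.2]
width: 0.03
```

```bash
python3 tk.py w12
```

```text
14.75 [ 0.5209 -0.0022  0.0403] [3.1405e+00 2.7000e-03 3.1179e+00]
red [312  55] [361 202] (array([0.4618, 0.0523]), 0.0018, 0.0954)
```

View pics/w12.png

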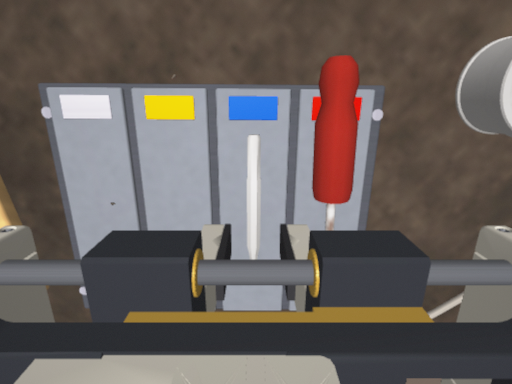

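move_arm --rows '[{"delta_pos":[-0.2,-0.1,-1.5],"delta_rot":[0,0,0],"hand":3.0},{"delta_pos":[0,0,-1.5],"delta_rot":[0,0,0],"hand":3.0},{"delta_pos":[0,0,-0.8],"delta_rot":[0,0,0],"hand":3.0},{"delta_pos":[0,0,-0.2],"delta_rot":[0,0,0],"hand":3.0},{"delta_pos":[0,0,-0.2],"delta_rot":[0,0,0],"hand":3.0},{"delta_pos":[0,0,0],"delta_rot":[0,0,0],"hand":3.0},{"delta_pos":[0,0,0],"delta_rot":[0,0,0],"hand":3.0},{"delta_pos":[0,0,0],"delta_rot":[0,0,0],"hand":3.0},{"delta_pos":[0,0,0],"delta_rot":[0,0,0],"hand":3.0},{"delta_pos":[0,0,0],"delta_rot":[0,0,0],"hand":3.0}]'

```text
t: 15.8
eef_pos: [0.5179, -0.0051, -0.002]
ee_rot: [3.141, 0.0, 3.115]
force: [0.4, 0.7, 0.6]
width: 0.0296
```

```bash
python3 tk.py w13
python3 - <<'E'
from h import *
f=cv2.imread("pics/w12.png");T=np.load("w12T.npy")
print(px2w("wrist",253,136,.02,T))
E
```

```text
15.8 [ 0.5179 -0.0051 -0.002 ] [3.1414e+00 3.0000e-04 3.1152e+00]
red [331  47] [394 229] (array([0.4612, 0.0519]), 0.0054, 0.094)
[ 0.46241038 -0.00209308  0.02      ]
```

View pics/w13.png

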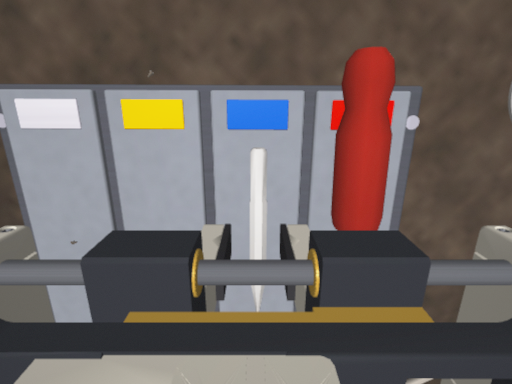

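move_arm --rows '[{"delta_pos":[0,0,-0.1],"delta_rot":[0,0,0],"hand":3.0},{"delta_pos":[0,0,-0.05],"delta_rot":[0,0,0],"hand":3.0},{"delta_pos":[0,0,0],"delta_rot":[0,0,0],"hand":0.4},{"delta_pos":[0,0,0],"delta_rot":[0,0,0],"hand":0.4},{"delta_pos":[0,0,0],"delta_rot":[0,0,0],"hand":0.4},{"delta_pos":[0,0,0],"delta_rot":[0,0,0],"hand":0.4},{"delta_pos":[0,0,0],"delta_rot":[0,0,0],"hand":0.4},{"delta_pos":[0,0,0],"delta_rot":[0,0,0],"hand":0.4},{"delta_pos":[0,0,0],"delta_rot":[0,0,0],"hand":0.4},{"delta_pos":[0,0,0],"delta_rot":[0,0,0],"hand":0.4}]' --force 20

```text
t: 16.85
eef_pos: [0.5178, -0.0051, -0.0037]
ee_rot: [-3.142, -0.0, 3.115]
force: [1.1, 0.7, 0.7]
width: 0.01
```

move_arm --rows '[{"delta_pos":[0,0,1],"delta_rot":[0,0,0],"hand":0.4},{"delta_pos":[0,0,3],"delta_rot":[0,0,0],"hand":0.4},{"delta_pos":[0,-3,3],"delta_rot":[0,0,0],"hand":0.4},{"delta_pos":[0,-4.5,0],"delta_rot":[0,0,1.5],"hand":0.4},{"delta_pos":[0,-4.5,0],"delta_rot":[0,0,1.5],"hand":0.4},{"delta_pos":[0,-4.5,0],"delta_rot":[0,0,1.5],"hand":0.4},{"delta_pos":[0,-4.5,0],"delta_rot":[0,0,1.5],"hand":0.4},{"delta_pos":[0.1,-4.5,0],"delta_rot":[0,0,1.5],"hand":0.4},{"delta_pos":[0.1,-4.5,0],"delta_rot":[0,0,1.6],"hand":0.4},{"delta_pos":[0.1,-4.3,0],"delta_rot":[0,0,0],"hand":0.4}]'

```text
t: 17.85
eef_pos: [0.5207, -0.3502, 0.0673]
ee_rot: [-3.141, 0.001, -3.008]
force: [0.1, 1.2, 0.2]
width: 0.0096
```

```bash
python3 tk.py w14
```

```text
17.85 [ 0.5207 -0.3502  0.0673] [-3.1412e+00  5.0000e-04 -3.0083e+00]
yel [315  49] [357 182] (array([ 0.4451, -0.2992]), 0.1332, 0.0959)
```

View pics/w14.png

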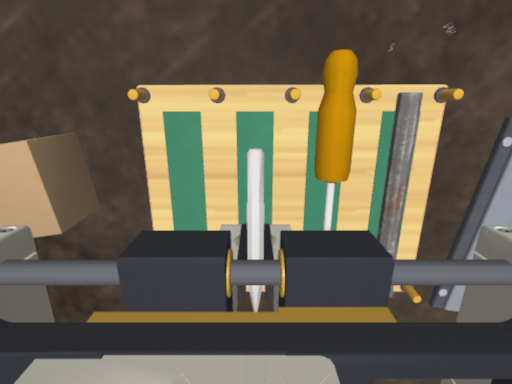

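move_arm --rows '[{"delta_pos":[0,0,-2],"delta_rot":[0,0,0],"hand":0.4},{"delta_pos":[0,0,-2],"delta_rot":[0,0,0],"hand":0.4},{"delta_pos":[0,0,-2],"delta_rot":[0,0,0],"hand":0.4},{"delta_pos":[0,0,-1],"delta_rot":[0,0,0],"hand":0.4},{"delta_pos":[0,0,0],"delta_rot":[0,0,0],"hand":0.4},{"delta_pos":[0,0,0],"delta_rot":[0,0,0],"hand":2.6},{"delta_pos":[0,0,0],"delta_rot":[0,0,0],"hand":2.6},{"delta_pos":[0,0,0],"delta_rot":[0,0,0],"hand":2.6},{"delta_pos":[0,0,3],"delta_rot":[0,0,0],"hand":2.6},{"delta_pos":[0,0,3],"delta_rot":[0,0,0],"hand":2.6}]'

```text
t: 18.9
eef_pos: [0.5201, -0.3479, 0.0564]
ee_rot: [3.141, -0.002, -3.009]
force: [0.9, 0.0, -0.2]
width: 0.0261
```

```bash
python3 tk.py w15
```

```text
18.9 [ 0.5201 -0.3479  0.0564] [ 3.1407e+00 -2.1000e-03 -3.0092e+00]
yel [315  47] [359 186] (array([ 0.4452, -0.2992]), 0.133, 0.0955)
```

View pics/w15.png

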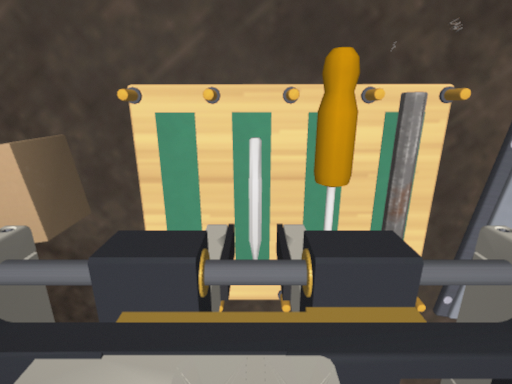

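move_arm --rows '[{"delta_pos":[0,0,3],"delta_rot":[0,0,0],"hand":2.6},{"delta_pos":[-0.5,4.4,0],"delta_rot":[0,0,-0.85],"hand":4.0},{"delta_pos":[-0.5,4.4,0],"delta_rot":[0,0,-0.85],"hand":4.0},{"delta_pos":[-0.5,4.4,0],"delta_rot":[0,0,-0.85],"hand":4.0},{"delta_pos":[-0.5,4.4,0],"delta_rot":[0,0,-0.85],"hand":4.0},{"delta_pos":[-0.5,4.4,0],"delta_rot":[0,0,-0.85],"hand":4.0},{"delta_pos":[-0.5,4.4,0],"delta_rot":[0,0,-0.85],"hand":4.0},{"delta_pos":[-0.5,4.4,0],"delta_rot":[0,0,-0.85],"hand":4.0},{"delta_pos":[-0.5,4.6,0],"delta_rot":[0,0,-0.85],"hand":4.0},{"delta_pos":[-0.5,4.6,0],"delta_rot":[0,0,-0.85],"hand":4.0}]'

```text
t: 19.95
eef_pos: [0.4755, 0.0538, 0.0869]
ee_rot: [3.141, 0.001, 3.14]
force: [0.2, 1.1, -0.4]
width: 0.0399
```

```bash
python3 tk.py w16
```

```text
19.95 [0.4755 0.0538 0.0869] [3.1410e+00 1.2000e-03 3.1399e+00]
red [239 128] [276 234] (array([0.4626, 0.0532]), -0.0224, 0.0958)
```

View pics/w16.png

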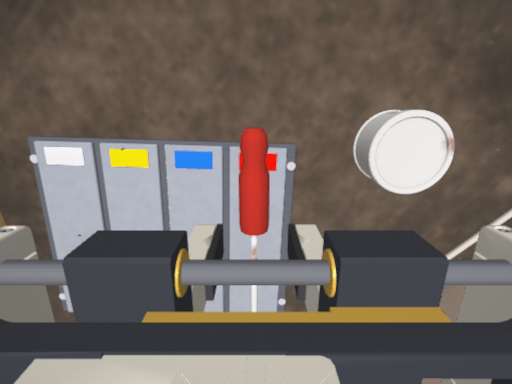

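move_arm --rows '[{"delta_pos":[0,-0.1,-2.5],"delta_rot":[0,0,0],"hand":4.0},{"delta_pos":[0,0,-2.5],"delta_rot":[0,0,0],"hand":4.0},{"delta_pos":[0,0,-2],"delta_rot":[0,0,0],"hand":4.0},{"delta_pos":[0,0,-1.3],"delta_rot":[0,0,0],"hand":4.0},{"delta_pos":[0,0,-0.5],"delta_rot":[0,0,0],"hand":4.0},{"delta_pos":[0,0,0],"delta_rot":[0,0,0],"hand":1.8},{"delta_pos":[0,0,0],"delta_rot":[0,0,0],"hand":1.8},{"delta_pos":[0,0,0],"delta_rot":[0,0,0],"hand":1.8},{"delta_pos":[0,0,0],"delta_rot":[0,0,0],"hand":1.8},{"delta_pos":[0,0,0],"delta_rot":[0,0,0],"hand":1.8}]' --force 25

```text
t: 21.0
eef_pos: [0.4764, 0.0512, -0.0009]
ee_rot: [3.141, 0.001, 3.141]
force: [-0.4, -0.2, 4.2]
width: 0.0259
```

move_arm --rows '[{"delta_pos":[0,0,1],"delta_rot":[0,0,0],"hand":1.8},{"delta_pos":[0,0,3],"delta_rot":[0,0,0],"hand":1.8},{"delta_pos":[0,-2,4],"delta_rot":[0,0,0],"hand":1.8},{"delta_pos":[0,-4,0],"delta_rot":[0,0,1.1],"hand":1.8},{"delta_pos":[0,-4.5,0],"delta_rot":[0,0,1.1],"hand":1.8},{"delta_pos":[0,-4.5,0],"delta_rot":[0,0,1.1],"hand":1.8},{"delta_pos":[0,-4.5,0],"delta_rot":[0,0,1.1],"hand":1.8},{"delta_pos":[0,-4.5,0],"delta_rot":[0,0,1.1],"hand":1.8},{"delta_pos":[0,-4.5,0],"delta_rot":[0,0,1.1],"hand":1.8},{"delta_pos":[0,-4.5,0],"delta_rot":[0,0,1.0],"hand":1.8}]'

```text
t: 22.0
eef_pos: [0.4754, -0.2809, 0.0791]
ee_rot: [-3.142, 0.0, -3.009]
force: [1.2, 0.7, -1.6]
width: 0.026
```

move_arm --rows '[{"delta_pos":[-0.1,-4.5,0],"delta_rot":[0,0,0],"hand":1.8},{"delta_pos":[-0.1,-4.5,0],"delta_rot":[0,0,0],"hand":1.8},{"delta_pos":[0,-3,0],"delta_rot":[0,0,0],"hand":1.8},{"delta_pos":[0,-1.6,0],"delta_rot":[0,0,0],"hand":1.8},{"delta_pos":[0,0,0],"delta_rot":[0,0,0],"hand":1.8},{"delta_pos":[0,0,0],"delta_rot":[0,0,0],"hand":1.8},{"delta_pos":[0,0,0],"delta_rot":[0,0,0],"hand":1.8},{"delta_pos":[0,0,0],"delta_rot":[0,0,0],"hand":1.8},{"delta_pos":[0,0,0],"delta_rot":[0,0,0],"hand":1.8},{"delta_pos":[0,0,0],"delta_rot":[0,0,0],"hand":1.8}]'

```text
t: 23.0
eef_pos: [0.4742, -0.4145, 0.0786]
ee_rot: [-3.141, 0.0, -3.009]
force: [0.3, -0.4, -1.7]
width: 0.0262
```

```bash
python3 tk.py w17
```

```text
23.0 [ 0.4742 -0.4145  0.0786] [-3.1414e+00  3.0000e-04 -3.0090e+00]
yel [373 128] [417 237] (array([ 0.4451, -0.2996]), 0.1483, 0.0955)
red [233 139] [278 258] (array([ 0.4752, -0.4143]), 0.1309, 0.1077)
```

View pics/w17.png

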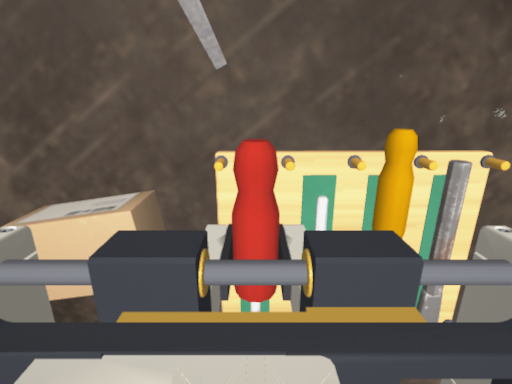

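move_arm --rows '[{"delta_pos":[0,-0.05,-2.5],"delta_rot":[0,0,0],"hand":1.8},{"delta_pos":[0,0,-2.5],"delta_rot":[0,0,0],"hand":1.8},{"delta_pos":[0,0,-2],"delta_rot":[0,0,0],"hand":1.8},{"delta_pos":[0,0,-0.9],"delta_rot":[0,0,0],"hand":1.8},{"delta_pos":[0,0,0],"delta_rot":[0,0,0],"hand":1.8},{"delta_pos":[0,0,0],"delta_rot":[0,0,0],"hand":3.8},{"delta_pos":[0,0,0],"delta_rot":[0,0,0],"hand":3.8},{"delta_pos":[0,0,0],"delta_rot":[0,0,0],"hand":3.8},{"delta_pos":[0,0,3],"delta_rot":[0,0,0],"hand":3.8},{"delta_pos":[0,0,3],"delta_rot":[0,0,0],"hand":3.8}]'

```text
t: 24.05
eef_pos: [0.4732, -0.4154, 0.0596]
ee_rot: [3.141, -0.002, -3.01]
force: [0.2, 0.0, 0.4]
width: 0.0377
```

move_arm --rows '[{"delta_pos":[0,0,4],"delta_rot":[0,0,0],"hand":3.8},{"delta_pos":[0,0,4],"delta_rot":[0,0,0],"hand":3.8},{"delta_pos":[-0.5,2,3],"delta_rot":[0,0,0],"hand":3.8},{"delta_pos":[-0.5,2,3],"delta_rot":[0,0,0],"hand":3.8},{"delta_pos":[-0.5,2,2],"delta_rot":[0,0,0],"hand":3.8},{"delta_pos":[-0.5,2,2],"delta_rot":[0,0,0],"hand":3.8},{"delta_pos":[0,1,0],"delta_rot":[0,0,0],"hand":3.8},{"delta_pos":[0,0,0],"delta_rot":[0,0,0],"hand":3.8},{"delta_pos":[0,0,0],"delta_rot":[0,0,0],"hand":3.8},{"delta_pos":[0,0,0],"delta_rot":[0,0,0],"hand":3.8}]'

```text
t: 25.05
eef_pos: [0.4536, -0.3259, 0.2384]
ee_rot: [3.141, -0.001, -3.01]
force: [-0.2, -0.1, 1.7]
width: 0.0382
```

```bash
python3 tk.py w18
python3 - <<'E'
from h import *
f=grab_frame("top");cv2.imwrite("pics/top18.png",f)
E
```

```text
25.05 [ 0.4536 -0.3259  0.2384] [ 3.1409e+00 -1.3000e-03 -3.0104e+00]
yel [266 125] [284 192] (array([ 0.4446, -0.299 ]), 0.1333, 0.0947)
red [180 125] [200 191] (array([ 0.4592, -0.417 ]), 0.1261, 0.0931)
```

View pics/w18.png

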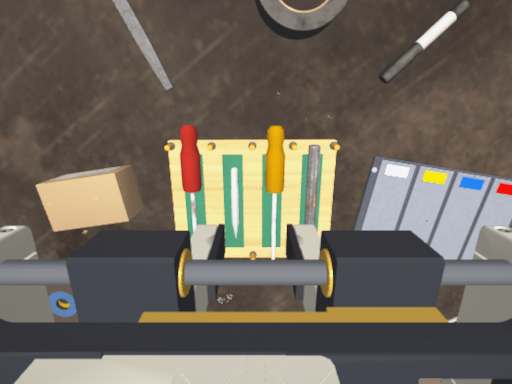

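View pics/top18.png

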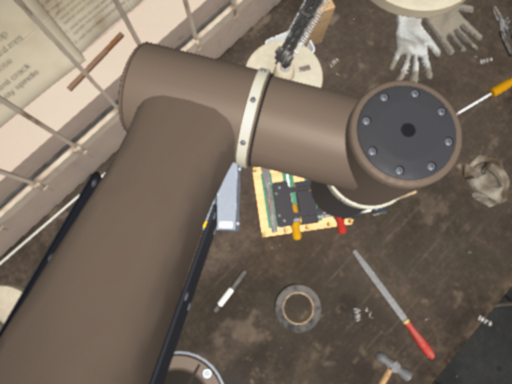

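Run:
```python
from h import *
T=np.load("w18T.npy");C=np.array([.5171,-.3216]);a=.133
Rm=np.array([[np.cos(a),-np.sin(a)],[np.sin(a),np.cos(a)]])
for n,u,v,z in [("ch near",314,147,.029),("ch far-ish",311,220,.029),("pu near",235,168,.02),("pu tip",236,238,.018),("yel end",275,126,.026),("yel blade",274,255,.02),("red end",189,125,.026),("red blade",195,215,.02)]:
    p=px2w("wrist",u,v,z,T)[:2];print(n,(Rm.T@(p-C)*1000).round(1))
```

```text
ch near [-86.5  85.5]
ch far-ish [22.  87.4]
pu near [-55.4 -24.5]
pu tip [ 56.7 -25.8]
yel end [-114.7   31.6]
yel blade [85.7 33.9]
red end [-116.4  -84.9]
red blade [ 17.  -86.8]
```

```bash
python3 -c "
from station import *
print(job_done())"
```

```text
the job is handed in; nothing more can be done
None
```

All four tools are on the wooden rack in reverse order, and I handed the job in at about 25 s of the 90 s allowed. From left to right they now lie chisel, yellow screwdriver, punch, red screwdriver. On the old rack they lay red, punch, yellow, chisel.

**Final check:** I measured from the last wrist picture, taken with the gripper open and about 0.24 m up. It put each tool about 4 mm or less from its lane's centre line and about 4 mm or less from the rack's middle, against limits of 14 and 15 mm. Each lay within about 0.03 rad of its lane.

| Tool | Lane centre y (mm) | Measured y (mm) | Offset from rack middle (mm) |
|---|---|---|---|
| Chisel | +87 | +86 | +3 |
| Yellow screwdriver | +29 | +32 | +1 |
| Punch | -29 | -25 | +1 |
| Red screwdriver | -87 | -86 | 0 |

The tin and the carton looked undisturbed in the last wrist pictures that showed them. I did not re-measure their positions. I also took a last picture from the top camera, but the arm hid most of the rack, so it could not confirm the wrist readings.

**What disagreed:**
- **Fingertip position:** The fingertips are about 40 mm further back than the text says. Scene and wrist pictures put them about 18 mm behind the TCP instead of 22 mm ahead. My first try at the chisel therefore closed on air above it, without moving anything. I corrected for this, and every grasp after that held on the first try.
- **Sideways drift:** The measured sideways position differed from the commanded one by 2 to 3 mm in places, which fits yellow and punch lying 3 to 4 mm off their centre lines.

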